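# Roll a full solder reel up the ramp onto its dispenser

### The arm

A 6-joint arm with a two-finger parallel gripper is mounted at the origin on the work surface. World frame = base frame: x ahead of the robot, y to its left, z up, the work surface at z = 0. Lengths are in m, angles in rad, forces in N, time in s.
With the tool pointing down it reaches from about 0.375 to 0.9 m from the base axis. Payload 3.1 kg.
Tool frame: the origin (TCP) lies on the centre line of the jaws, within the pads' length; the fingertips stand 14 mm ahead of it and the grasp point (between the pads) lies 5 mm behind it (finger_overhang is the distance from the TCP to the fingertips, in m); z points along the fingers, y is the direction in which the jaws open and shut (so a half turn about z gives the same grasp; the last joint's range is limited). The gripper opens to 87 mm and grips with 3 to 60 N. Pads are 19 mm wide; open, the fingers measure 117 mm over their backs; the gripper's body (75 mm by 190 mm) begins 51 mm behind the grasp point.
Start: joints at [-1.427, 0.527, 1.433, -0, 1.181, -0.178], TCP at [0.198, -0.593, 0.237] pointing down, gripper open.
Joint ranges: [-3.08, 3.08], [-0.75, 2.2], [0.22, 2.44], [-1.43, 4.57], [0, 2.65], [-2.85, 2.85]. Speed limits (rad/s): [2.79, 2.79, 3.14, 3.14, 3.14, 3.14].

### API

Orientations are given as [roll, pitch, yaw] about the fixed x, y, z axes, in that order (R = Rz(yaw) Ry(pitch) Rx(roll)).
In Python, from rig import * gives the robot as it stands. The module is installed in compiled form; this text tells all that it offers.
- The arm moves only by the tool servo_tool, never from a script. Its argument "plan" is a list of rows, each a list of 2 entries, a list of its own where there are three numbers: the shift along the tool's x, y, z in cm, then the turn, a rotation vector about the tool's x, y, z in degrees. A call has exactly 5 rows; each row shifts and turns the commanded pose from where the row before left it, along the tool's axes as they then stand; what a row does not reach is not made up. A row lasts 1/8 s, in which the tool goes at most 62.5 mm and 10.7 degrees, less where a joint would pass 70% of its speed; a pose out of reach is approached as far as the arm can. A call is refused whole if a number of a shift passes 6.25 or a number of a turn 10.7, either way. A call with a gripper value outside its range is refused whole. "hand" is the opening, from 0 (shut) to 1 (fully open), set as the call begins (left out, the last holds). The fingers move at their own pace and stop on an object; "newtons" is the grip in N (left out, the last holds). Time passes only in rows, so rows that do not move let the fingers close, or fill a call up. It gives the time, the measured TCP pose, the force and the opening at its end, in the units of the state.
- get_obs(): the state, without advancing time (a new reading comes with each control period).
- get_image(name): name is "side" or "top"; returns (picture, depth): 400x640x3 uint8, red, green, blue; 400x640 float32, m along the optical axis (not along the pixel's ray), 0 where there is no reading.
- camera_model(name): a dict with "mtx" (3x3 intrinsics, pixels), "R" (3x3) and "t" (3): a world point X has camera coordinates R X + t. Camera axes: x right, y down, z forward; pixel columns grow to the right and rows downward; lengths in m; the calibration is good to about 2 mm. A picture is of the moment at which its call begins. camera_model takes no time and is no camera call.
- close_job(): hands the job in, once; it reports no verdict.
The state is a dict: "time_s": time; "q": joint angles; "joint_vel": joint speeds; "tau": joint torques, N m; "ee_pos": TCP position; "ee_rot": TCP orientation; "force": force on the tool from outside, world axes, zero at the start; "wrist_torque": the same for the moment, N m; "gripper_width": finger opening in m.
Only numpy, scipy, OpenCV 4.12 (cv2) and the standard library are available. Lean on these libraries where they do the work, as an engineer would, in place of code of your own. Each camera call takes 0.05 s, during which the arm holds its last target.

### The job

Load the full orange solder reel on its dispenser without picking it up: with the fingertips push it from behind so that it rolls slowly up the ramp, keeping the fingers behind it all the way so that it never runs free, up the ramp or back down it, until it drops onto the two rollers at the back stop. Do not grip, squeeze or lift the reel or press it hard into the stop, and leave everything else on the bench alone. Finish with the reel lying still on the two rollers.

Things in the scene. Friction and masses are not known exactly. Their poses are not given: they have to be found in the camera images.
- reel: full solder reel on its rim, 62 mm in diameter, 54 mm wide: two orange flanges 3 mm thick, bright wire between them wound to 57 mm; 0.3 to 0.5 kg, smooth (friction about 0.35), rolls freely. Origin at its centre, 31 mm above what it lies on; y along its axis, x and z turn as it rolls. It starts on the blue mat just below the ramp's mouth, axis roughly across the ramp
- dispenser: fixed grey sheet-steel reel dispenser on the blue mat (3 mm thick). Origin at the middle of the ramp's lower edge, on the mat's surface; x level and uphill, y across, z up. From x = 0 a bright steel deck rises at 8 degrees to 21 mm high at x = 147 mm; lane 60 mm wide between 3 mm thick curbs standing 10 mm above the deck
- seat (a point): where the reel's centre is when it lies on both rollers: x = 172 mm, z = 49 mm in the dispenser's frame, same axes. Pushed past the first roller's top, the reel drops 4 mm into this place by itself and stays. The back stop, a 66 mm high plate with a rubber bumper, faces it at x = 210 mm; a thin wire eye behind that reaches 100 mm high
- ramp_foot (a point): middle of the ramp's lower edge (the dispenser's origin, same axes). From here the curbs, 10 mm high, flare out towards the reel: about 80 mm apart at x = -33 mm
- ramp_top (a point): top of the first roller, middle of the lane, dispenser axes: x = 155 mm, z = 22 mm in the dispenser's frame, flush with the deck line. Two black free-turning rollers, 16 mm in diameter, lie across the lane, axes at x = 155 and 189 mm, 14 mm high. Cheeks 40 mm high, 66 mm over their outsides, stand beside them from x = 137 to 215 mm
- flux_jar: white plastic jar, 42 mm in diameter, 48 mm high, standing on the mat on the far side of the ramp (dispenser's -y side); origin at the centre of its underside
- tweezers: steel tweezers, 125 mm long, 6 mm high, lying on the mat on the dispenser's +y side; origin under the middle, x along them
- syringe: white and blue plastic syringe, 130 mm long, 23 mm high, lying on the mat; origin underneath near its middle, x along it
- board_clamp: blue circuit-board clamp with black jaws, 100 x 130 x 22 mm, on the mat beyond the dispenser's upper end; origin at the centre of its underside
- empty_spool: empty blue spool, 52 mm in diameter, 42 mm high, standing on its flange; origin at the centre of its underside
- screwdriver: red-handled screwdriver, 150 mm long, lying on the bench; origin under its middle, x along it
- phone: black mobile phone, 147 x 71 x 8 mm, lying flat on the bench; origin at the centre of its underside
There are look-alikes about, which are no part of the job. There is more than one size of the reel; the one meant has the size given above.

How it is judged:
By the outcome, as a careful person would: the job done as asked, in the order asked, and still so for the second after the job is handed in, with the robot touching nothing.
It also fails if it takes over 45 s, if anything falls off the work surface, if the arm or the gripper's body presses on something with over 40 N, if the wrist force passes 120 N, or if a joint passes its speed limit or range.

## Working session

There is one attempt and no reset: what is moved stays moved. The work goes in short steps, Python scripts to look and compute and a tool call to move; the robot and the scene stay as the last step left them, time stands still between calls to the robot, and variables do not carry over. Pictures are saved under pics/ and viewed, and the job is handed in when it is done.

Besides the shell and the picture viewer there is one more tool, called after ">>>" in YAML: its name, and indented under it one key for each argument. servo_tool: Moves the arm, as the interface text tells. Its arguments: {"type":"object","properties":{"plan":{"type":"array"},"hand":{"type":"number"},"newtons":{"type":"number"}},"required":["plan"]}

```bash
mkdir -p pics; python3 - <<'E'
from rig import *
import cv2,numpy as np
o=get_obs();print(o)
for n in("side","top"):
    p,d=get_image(n);cv2.imwrite(f"pics/{n}0.png",p[:,:,::-1]);np.save(f"{n}0.npy",d);np.save(f"{n}0rgb.npy",p)
    c=camera_model(n);print(n,c)
E
```

```text
{'time_s': 0.0, 'q': array([-1.42751741e+00,  5.28473615e-01,  1.43390546e+00,  6.83205878e-06,
        1.18136845e+00, -1.78497790e-01]), 'joint_vel': array([ 5.70934131e-04,  1.66481074e-04,  3.07519332e-03, -9.66161621e-04,
        5.27566166e-04,  7.92945323e-05]), 'tau': array([-1.14400034e-03, -4.40048003e+01, -1.76591778e+01,  6.32610591e-02,
        5.82670933e-02, -1.43110492e-04]), 'ee_pos': array([ 0.19758769, -0.59220997,  0.23556601]), 'ee_rot': array([-3.13947313e+00, -3.88815966e-04,  3.21773698e-01]), 'force': array([-0.1575034 , -0.03960221,  0.1057134 ]), 'wrist_torque': array([-0.00848178,  0.00575135,  0.00190721]), 'gripper_width': 0.08711708606224379}
side {'mtx': array([[472.99393743,   0.        , 318.50464858],
       [  0.        , 472.99393743, 192.41814983],
       [  0.        ,   0.        ,   1.        ]]), 'R': array([[-0.98404247, -0.17788978,  0.00395626],
       [-0.13567945,  0.7357896 , -0.66347927],
       [ 0.11511521, -0.65342856, -0.7481842 ]]), 't': array([0.50427058, 0.16554787, 1.20440341])}
top {'mtx': array([[385.17163377,   0.        , 316.80805944],
       [  0.        , 385.17163377, 194.52833507],
       [  0.        ,   0.        ,   1.        ]]), 'R': array([[-0.00600256, -0.99997374,  0.00406002],
       [-0.99768942,  0.00571398, -0.06769917],
       [ 0.06767419, -0.004457  , -0.99769752]]), 't': array([-0.07070598,  0.53438327,  0.99071696])}
```

View pics/side0.png

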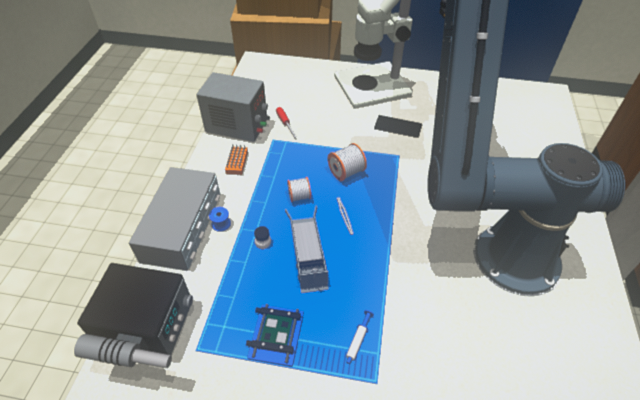

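View pics/top0.png

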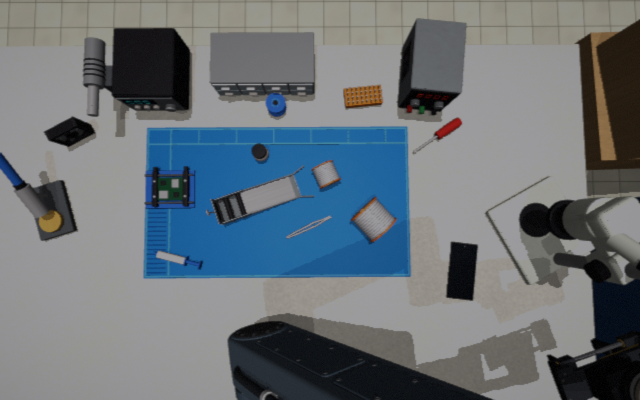

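Candidates for the reel are a small orange-flanged reel at top (326,174) / side (300,189), a large one at top (373,220) / side (347,162), the orange block at top (363,96), and the blue spool at (276,105). The small one sits at the ramp mouth, so I'll check its size next.

```bash
cat > h.py <<'E'
import cv2,numpy as np
from rig import *
def cloud(n,d,c=None):
    c=camera_model(n);v,u=np.mgrid[0:400,0:640]
    K=c["mtx"];P=np.stack([(u-K[0,2])/K[0,0]*d,(v-K[1,2])/K[1,1]*d,d],-1)
    return (P-c["t"])@c["R"]   # R^T(P-t)
def proj(n,X):
    c=camera_model(n);q=np.atleast_2d(X)@c["R"].T+c["t"];q=q@c["mtx"].T;return q[:,:2]/q[:,2:]
E
python3 - <<'E'
from h import *
for n,(x0,y0,x1,y1) in dict(side=(250,130,410,300),top=(200,140,400,250)).items():
    p=np.load(n+"0rgb.npy");cv2.imwrite(f"pics/{n}_crop0.png",cv2.resize(p[y0:y1,x0:x1,::-1],None,fx=4 if n=="top" else 3.5,fy=4 if n=="top" else 3.5,interpolation=cv2.INTER_CUBIC))
    X=cloud(n,np.load(n+"0.npy"))
    for nm,(u,v) in (dict(small=(300,189),big=(347,162),mat=(330,260)) if n=="side" else dict(small=(326,174),big=(373,220),mat=(300,250))).items(): print(n,nm,X[v,u].round(4))
X=cloud("top",np.load("top0.npy"))
np.set_printoptions(linewidth=250,suppress=True)
print((X[155:195:2,300:350:2,2]*1000).round().astype(int))
E
```

```text
side small [ 0.5791 -0.0843  0.0517]
side big [ 0.4652 -0.1838  0.0784]
side mat [0.4659 0.094  0.001 ]
top small [ 0.5823 -0.097   0.0646]
top big [ 0.4664 -0.21    0.0853]
top mat [ 0.3887 -0.0287  0.0015]
[[   4    3    5    4    0    3    2    3    4    3    1    3    7    4    2    7    7    3    0    4    6    3    7    4    1]
 [   4    5    3    3    3    5   -1    5    8    0    3    4    1 1025    0    3    3    0    5    3    3    3    4    0    6]
 [   3    7    0    4    2    5    2    6    2    5    5    5    4    5    6    5    3    4    6    3    3    6    0    0    4]
 [   3    7    3    6    2    6    5    1    2    2    5    6    4   61   60   51   33    5    2    0    4    4    2    5    4]
 [   2    3    3    4    3    3    3    5    2    2    5   64   64   61   58   53   47    6    1    4    7    3    3    2    2]
 [   5    6    4    6    1    3    5    4    1   63   62   63   64   59   60   56   50    5    2    2    5    3    3    0    2]
 [   9    7    3    1    5    1    7   55   59   56   62   63   63   58   62   58   49   43    1    1    0   -2    2    0   
[... 968 characters left out ...]
 62   62   54   38    3    1    2    3    7    4    3    3]
 [   3    4    5    4    2    0    0    3    5    7   47   57   60   47   18    4    5    4    3    2    4    4    3    7   -1]
 [   2    0    4    6    4    2    4    4    2    1   50   32    3    6    0    4    5    3    4    4    3    3    4    3    3]
 [   1    3    2    1    2    6    3    4    4    8    3    5    3    7    4    1    5    2    3    2    4    4    3    3    6]
 [   8    4    2    0   -1    7    7    4    5    1    5    3    4    3    6    4    2    6    4    3    2    3    4    0   -1]
 [   2    6    1    3    2    5    5    5    3    3    2    4    4    5    0    2    5    6    3    3    5    1    3    2    3]]
```

View pics/side_crop0.png

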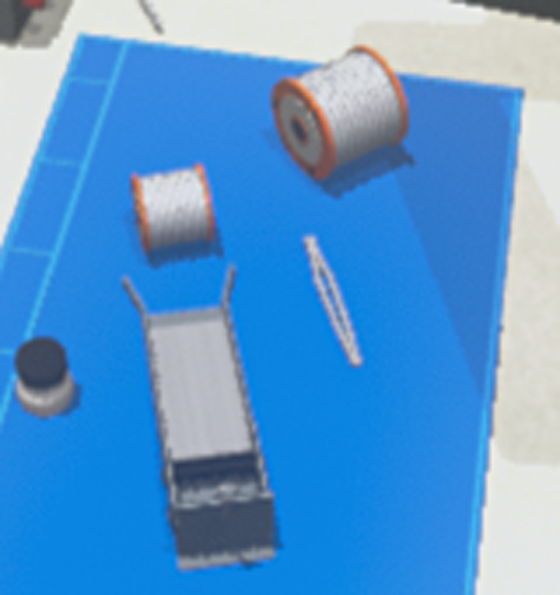

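View pics/top_crop0.png

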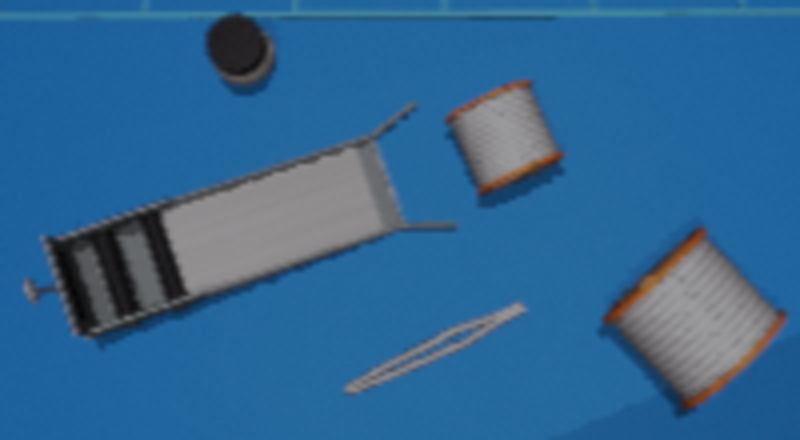

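```bash
python3 - <<'E'
from h import *
for n,(x0,y0,x1,y1) in dict(side=(280,170,340,295),top=(205,150,350,230)).items():
    p=np.load(n+"0rgb.npy");f=5.5 if n=="top" else 4.8
    cv2.imwrite(f"pics/{n}_crop1.png",cv2.convertScaleAbs(cv2.resize(p[y0:y1,x0:x1,::-1],None,fx=f,fy=f,interpolation=cv2.INTER_CUBIC),alpha=1.3))
E
```

```text
(no output)
```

View pics/side_crop1.png

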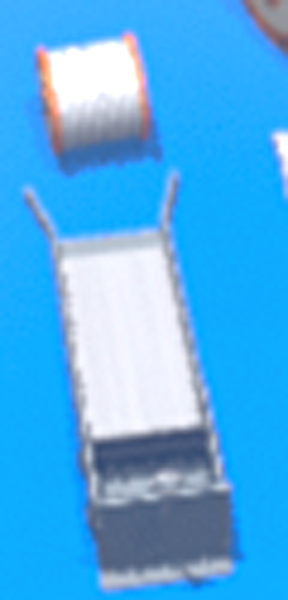

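View pics/top_crop1.png

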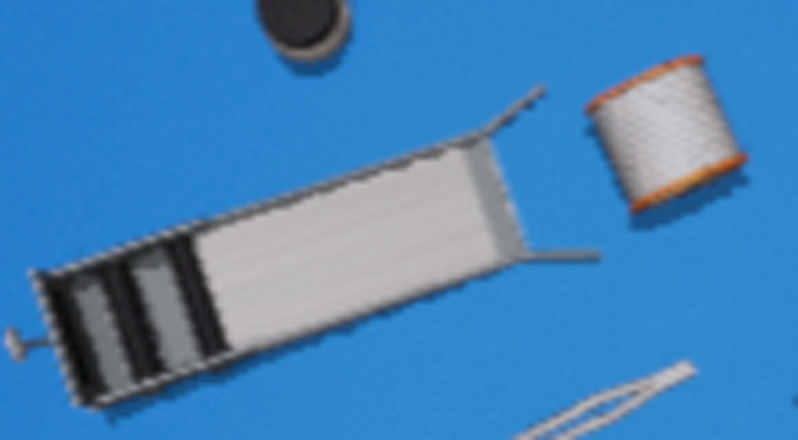

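```bash
cat > fit.py <<'E'
from h import *
from scipy.optimize import least_squares
M=0.003
def fitdisp():
    T=lambda u,v:(u/5.5+205,v/5.5+150)
    S=lambda u,v:(u/4.8+280,v/4.8+170)
    obs=[("top",(0,-.033,.010),T(485,134)),("top",(0,.033,.010),T(523,257)),("top",(-.033,-.041,.010),T(543,90)),("top",(-.033,.041,.010),T(600,257)),
     ("top",(.213,-.033,.066),T(33,272)),("top",(.213,.033,.066),T(85,405)),("top",(.147,-.03,.021),T(197,235)),("top",(.147,.03,.021),T(228,345)),
     ("side",(-.033,-.041,.010),S(28,190)),("side",(-.033,.041,.010),S(176,174)),("side",(0,-.033,.010),S(55,240)),("side",(0,.033,.010),S(168,236)),("side",(.213,-.033,.066),S(95,500)),("side",(.213,.033,.066),S(231,487))]
    def W(p,l):
        c,s=np.cos(p[2]),np.sin(p[2]);return np.array([p[0]+c*l[0]-s*l[1],p[1]+s*l[0]+c*l[1],l[2]+M])
    f=lambda p:np.concatenate([proj(n,W(p,l))[0]-o for n,l,o in obs])
    r=least_squares(f,[.57,-.05,1.8],loss="soft_l1");return r.x,f(r.x).reshape(-1,2)
def fitreel(deps,c0,yaw0,zc=.034):
    pts=[]
    for n,d in deps.items():
        X=cloud(n,d)[d>0];m=(np.linalg.norm(X[:,:2]-c0,axis=1)<.045)&(X[:,2]>.02+zc-.034)&(X[:,2]<.075+zc-.034);pts.append((n,X[m]))
    out={}
    for n,X in pts:
        def f(p):
            dx=X[:,0]-p[0];dy=X[:,1]-p[1];a=np.array([-np.sin(p[2]),np.cos(p[2])]) # axis
            ax=dx*a[0]+dy*a[1];rr=np.hypot(dx*a[1]-dy*a[0],X[:,2]-zc-p[3])
            R=np.where(abs(ax)>.023,.031,.0287)
            return np.where(abs(ax)<.027,rr-R,np.hypot(np.maximum(rr-.031,0),abs(ax)-.027))
        best=None
        for y in (yaw0-.2,yaw0,yaw0+.2):
            r=least_squares(f,[*c0,y,0],loss="soft_l1",f_scale=.002,x_scale=[.01,.01,.1,.01])
            if best is None or r.cost<best.cost:best=r
        out[n]=(best.x,len(X),np.median(abs(best.fun)))
        a=np.array([-np.sin(best.x[2]),np.cos(best.x[2])]);ax=(X[:,:2]-best.x[:2])@a;out[n]+=(np.percentile(ax,[1,99]),)
    return out
E
python3 - <<'E'
from fit import *
np.set_printoptions(suppress=True,precision=4)
p,r=fitdisp();print(p,np.degrees(p[2]));print(r.round(1).tolist())
for n in("top",):
  X=cloud(n,np.load(n+"0.npy"));c,s=np.cos(p[2]),np.sin(p[2]);L=(X[...,:2]-p[:2])@np.array([[c,-s],[s,c]])
  m=(abs(L[...,1])<.022)
  for a in (.01,.05,.09,.13): 
    k=m&(abs(L[...,0]-a)<.01);print(a,np.median(X[...,2][k]),.003+a*np.tan(np.radians(8)))
o=fitreel({n:np.load(n+"0.npy") for n in("top","side")},np.array([.577,-.093]),p[2])
for n,v in o.items():
  print(n,v); l=(v[0][:2]-p[:2])@np.array([[c,-s],[s,c]]);print("local",l,"yaw rel deg",np.degrees(v[0][2]-p[2]))
E
```

```text
[ 0.5587 -0.0215  1.8971] 108.69473329002851
[[-0.3, -0.7], [0.9, 0.5], [-0.0, 0.4], [-0.3, -0.7], [-0.7, -0.7], [-1.9, 0.3], [-1.3, -0.2], [0.3, 1.6], [0.8, -0.6], [-0.3, -0.6], [-0.6, -1.9], [0.2, -3.9], [0.1, 0.6], [0.1, -0.3]]
0.01 0.005103619165426786 0.004405408347023914
0.05 0.010347387966024472 0.010027041735119573
0.09 0.01595781846716301 0.01564867512321523
0.13 0.02183054086518131 0.021270308511310888
top (array([ 0.5855, -0.0967,  1.989 , -0.0001]), 501, np.float64(0.0008502902864691228), array([-0.027 ,  0.0272]))
local [-0.0798 -0.0014] yaw rel deg 5.266308372655653
side (array([ 0.587 , -0.0985,  1.9838, -0.0002]), 437, np.float64(0.0014482127310607752), array([-0.0272,  0.0272]))
local [-0.082  -0.0022] yaw rel deg 4.969810153438515
```

The small reel is confirmed: its top is 61 mm above the mat and it is 54 mm long. It sits at dispenser-local (-80,-2) mm, yawed about 5°. The large one is about 82 mm tall. Next I'll check the approach path for clearance.

```bash
python3 - <<'E'
from fit import *
np.set_printoptions(suppress=True,precision=3)
p,_=fitdisp();c,s=np.cos(p[2]),np.sin(p[2])
X=np.concatenate([cloud(n,np.load(n+"0.npy"))[np.load(n+"0.npy")>0] for n in("top","side")])
X=X[(X[:,0]>.2)&(X[:,0]<.95)&(X[:,1]>-.85)&(X[:,1]<.3)&(X[:,2]>.07)&(X[:,2]<.6)]
H={}
for q in X: H.setdefault((round(q[0]/.05),round(q[1]/.05)),[]).append(q[2])
for k in sorted(H): 
  if len(H[k])>3: print((round(k[0]*.05,2),round(k[1]*.05,2)),round(max(H[k]),2),len(H[k]),end="; ")
g=p[:2]+np.array([[c,-s],[s,c]])@[-.137,-.001];print("\ngoal",g)
b=fitreel({"top":np.load("top0.npy")},np.array([.577,-.093]),p[2])
L=(cloud("top",np.load("top0.npy")));m=(L[...,2]>.02)&(np.hypot(L[...,0]-.466,L[...,1]+.21)<.09)
l=(L[m][:,:2]-p[:2])@np.array([[c,-s],[s,c]]);print("big local range",l.min(0),l.max(0),L[m][:,2].max())
E
```

```text
(0.2, -0.65) 0.32 274; (0.2, -0.6) 0.4 204; (0.2, -0.55) 0.43 1276; (0.2, -0.5) 0.34 285; (0.2, -0.1) 0.6 298; (0.2, -0.05) 0.59 589; (0.2, 0.0) 0.52 854; (0.2, 0.05) 0.44 1120; (0.2, 0.1) 0.33 439; (0.25, -0.65) 0.34 473; (0.25, -0.6) 0.4 368; (0.25, -0.55) 0.4 90; (0.25, -0.1) 0.6 506; (0.25, -0.05) 0.6 4152; (0.25, 0.0) 0.52 3687; (0.25, 0.05) 0.42 2291; (0.25, 0.1) 0.33 747; (0.3, -0.2) 0.6 270; (0.3, -0.15) 0.6 1525; (0.3, -0.1) 0.6 2701; (0.3, -0.05) 0.57 533; (0.35, -0.7) 0.31 984; (0.35, -0.65) 0.26 777; (0.4, -0.7) 0.31 275; (0.4, -0.65) 0.35 1263; (0.4, -0.6) 0.34 369; (0.4, -0.2) 0.08 23; (0.45, -0.65) 0.33 796; (0.45, -0.6) 0.33 2493; (0.45, -0.25) 0.09 279; (0.45, -0.2) 0.09 536; (0.45, -0.15) 0.08 30; (0.5, -0.65) 0.32 837; (0.5, -0.6) 0.32 1177; (0.5, -0.25) 0.09 76; (0.5, -0.2) 0.09 406; (0.5, -0.15) 0.09 23; (0.5, 0.2) 0.11 60; (0.75, -0.4) 0.16 387; (0.75, -0.35) 0.16 621; (0.75, -0.3) 0.16 518; (0.75, 0.25) 0.13 109; (0.75, 0.3) 0.13 352; (0.8, -0.4) 0.16 444; (0.8, -0.35) 0.16 623; (0.8, -0.3) 0.16 899; (0.8, -0.05) 0.1 300; (0.8, 0.0) 0.09 362; (0.8, 0.05) 0.1 37
[... 223 characters left out ...]
.85, 0.05) 0.1 680; (0.85, 0.1) 0.1 716; (0.85, 0.15) 0.09 744; (0.85, 0.2) 0.09 327; (0.85, 0.25) 0.13 281; (0.85, 0.3) 0.13 448; (0.9, -0.4) 0.16 556; (0.9, -0.35) 0.16 623; (0.9, -0.3) 0.16 749; (0.9, -0.05) 0.1 537; (0.9, 0.0) 0.1 665; (0.9, 0.05) 0.09 680; (0.9, 0.1) 0.1 710; (0.9, 0.15) 0.1 734; (0.9, 0.2) 0.09 334; (0.9, 0.25) 0.13 287; (0.9, 0.3) 0.13 440; (0.95, -0.4) 0.16 37; (0.95, -0.35) 0.16 97; (0.95, -0.3) 0.16 164; (0.95, -0.05) 0.09 142; (0.95, 0.0) 0.1 166; (0.95, 0.05) 0.09 169; (0.95, 0.1) 0.09 166; (0.95, 0.15) 0.1 169; (0.95, 0.2) 0.09 81; (0.95, 0.25) 0.13 29; (0.95, 0.3) 0.13 54; 
goal [ 0.604 -0.151]
big local range [-0.208  0.094] [-0.099  0.197] 0.09317647096368427
```

```bash
cat >> fit.py <<'E'
from scipy.spatial.transform import Rotation as Ro
P,_=fitdisp()
cc,ss=np.cos(P[2]),np.sin(P[2]);RD=np.array([[cc,-ss],[ss,cc]])
def loc(x):return (np.asarray(x)[:2]-P[:2])@RD
def wor(l):return P[:2]+RD@np.asarray(l)
E
python3 - <<'E'
from fit import *
np.set_printoptions(suppress=True,precision=2)
# two calls of 5 rows: rows 1..10; turn -10.0deg about z each for 9 rows; required tool shifts for straight line
pos=np.array([.1976+.0506,-.5922+.1915]);pos=np.array([.1976,-.5922])+5*(.022*np.array([np.cos(.3218),np.sin(.3218)])-.033*np.array([np.sin(.3218),-np.cos(.3218)]) *1)
print(pos);g=wor([-.137,-.003]);print(g,.3218-P[2])
yaw=.3218
for i in range(10):
    d=(g-pos)/10
    t=np.array([d@[np.cos(yaw),np.sin(yaw)],d@[np.sin(yaw),-np.cos(yaw)]])*100
    print(i,t,end=" | ")
    yaw+=np.radians(9.03)
E
```

```text
[ 0.25 -0.4 ]
[ 0.61 -0.15] -1.575280975488086
0 [ 4.17 -1.25] | 1 [ 4.31 -0.58] | 2 [4.35 0.1 ] | 3 [4.28 0.78] | 4 [4.1  1.44] | 5 [3.83 2.07] | 6 [3.45 2.65] | 7 [3.   3.15] | 8 [2.46 3.59] | 9 [1.87 3.93] |
```

>>> servo_tool:
  plan:
    - [[2.2,-3.3,0],[0,0,0]]
    - [[2.2,-3.3,0],[0,0,0]]
    - [[2.2,-3.3,0],[0,0,0]]
    - [[2.2,-3.3,0],[0,0,0]]
    - [[2.2,-3.3,0],[0,0,0]]
  hand: 0.14

```text
time_s: 0.72
ee_pos: [0.25, -0.4, 0.2363]
ee_rot: [-3.141, -0.0, 0.322]
force: [-0.6, -0.4, 0.7]
gripper_width: 0.0451
```

>>> servo_tool:
  plan:
    - [[4.2,-1.2,0],[0,0,-9]]
    - [[4.3,-0.6,0],[0,0,-9]]
    - [[4.3,0.1,0],[0,0,-9]]
    - [[4.3,0.8,0],[0,0,-9]]
    - [[4.1,1.4,0],[0,0,-9]]

```text
time_s: 1.35
ee_pos: [0.4286, -0.2757, 0.2363]
ee_rot: [-3.141, -0.0, 1.112]
force: [0.5, -0.4, 0.7]
gripper_width: 0.0124
```

>>> servo_tool:
  plan:
    - [[3.8,2.1,0.5],[0,0,-9]]
    - [[3.4,2.6,1],[0,0,-9]]
    - [[3.0,3.2,1],[0,0,-9]]
    - [[2.5,3.6,1],[0,0,-9]]
    - [[1.9,3.9,1],[0,0,-9]]

```text
time_s: 1.98
ee_pos: [0.6066, -0.1512, 0.1907]
ee_rot: [-3.141, -0.0, 1.898]
force: [0.3, -0.4, 0.3]
gripper_width: 0.0123
```

```bash
cat > st.py <<'E'
from fit import *
np.set_printoptions(suppress=True,precision=4)
def st():
    o=get_obs();l=loc(o["ee_pos"])*1000
    R=Ro.from_euler("xyz",o["ee_rot"]).as_matrix()
    print("t",o["time_s"],"local mm",l.round(1),"z",round(o["ee_pos"][2]*1000,1),"tool x yaw rel deg",round(np.degrees(np.arctan2(R[1,0],R[0,0])-P[2]),2),"tilt",np.degrees(R[:2,2]).round(2),"F",o["force"].round(1),"w",round(o["gripper_width"]*1000,1))
def shot(n,box,f,name):
    p,d=get_image(n);x0,y0,x1,y1=box
    cv2.imwrite("pics/"+name,cv2.resize(p[y0:y1,x0:x1,::-1],None,fx=f,fy=f,interpolation=cv2.INTER_CUBIC));return p,d
E
python3 -c "
from st import *
st()"
```

```text
t 1.975 local mm [-138.2   -3.8] z 190.7 tool x yaw rel deg 0.05 tilt [-0.05  0.01] F [ 0.3 -0.4  0.3] w 12.3
```

>>> servo_tool:
  plan:
    - [[0,-0.1,3.5],[0,0,0]]
    - [[0,0,3.5],[0,0,0]]
    - [[0,0,3.5],[0,0,0]]
    - [[0,0,3.0],[0,0,0]]
    - [[0,0,1.5],[0,0,0]]

```text
time_s: 2.6
ee_pos: [0.6035, -0.152, 0.0394]
ee_rot: [-3.139, -0.003, 1.893]
force: [-0.1, -0.1, -0.7]
gripper_width: 0.012
```

```bash
python3 -c "
from st import *
st()
p,d=shot('side',(250,130,410,300),3.5,'side1.png')
d2=get_image('top')[1]
for n,v in fitreel({'side':d,'top':d2},np.array([.583,-.098]),P[2]).items(): print(n,loc(v[0])*1000,np.degrees(v[0][2]-P[2]),v[1])
"
```

```text
t 2.6 local mm [-138.    -0.7] z 39.4 tool x yaw rel deg -0.26 tilt [-0.19  0.09] F [-0.1 -0.1 -0.7] w 12.0
  return _methods._mean(a, axis=axis, dtype=dtype,
  ret = ret.dtype.type(ret / rcount)
Traceback (most recent call last):
  File "fit.py", line 30, in fitreel
    a=np.array([-np.sin(best.x[2]),np.cos(best.x[2])]);ax=(X[:,:2]-best.x[:2])@a;out[n]+=(np.percentile(ax,[1,99]),)
                                                                                          ~~~~~~~~~~~~~^^^^^^^^^^^
IndexError: index -1 is out of bounds for axis 0 with size 0
```

View pics/side1.png

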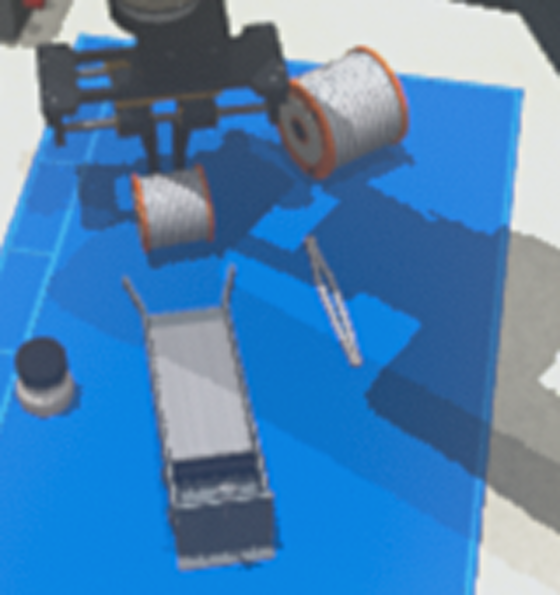

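The side view shows the fingertips (crop 152–180,160) standing behind the small reel (175,205), clear of the big reel. I'll begin the approach.

>>> servo_tool:
  plan:
    - [[0.3,0,0],[0,0,0]]
    - [[0.3,0,0],[0,0,0]]
    - [[0.3,0,0],[0,0,0]]
    - [[0.2,0,0],[0,0,0]]
    - [[0.2,0,0],[0,0,0]]

```text
time_s: 3.32
ee_pos: [0.6007, -0.1402, 0.0418]
ee_rot: [3.141, 0.0, 1.893]
force: [-0.2, -0.1, -0.1]
gripper_width: 0.0122
```

```bash
sed -i 's/pts.append((n,X\[m\]))/pts += [(n,X[m])] if m.sum()>60 else []/' fit.py; cat >> st.py <<'E'
def look(xl,name,zc=.034):
    st();p,d=shot('side',(250,130,410,300),3.5,name)
    for n,v in fitreel({'side':d},wor([xl,0]),P[2],zc).items(): print(n,'reel',(loc(v[0])*1000).round(1),'yaw',np.degrees(v[0][2]-P[2]).round(1),'dz',(v[0][3]*1000).round(1),v[1],v[3])
E
python3 -c "
from st import *
look(-.08,'side2.png')
"
```

```text
t 3.325 local mm [-125.8   -1.8] z 41.8 tool x yaw rel deg -0.25 tilt [ 0.02 -0.01] F [-0.2 -0.1 -0.1] w 12.2
side reel [-83.3  -2.2] yaw 3.2 dz 0.7 509 [-0.0273  0.0272]
```

>>> servo_tool:
  plan:
    - [[0.15,0,0.1],[0,0,0]]
    - [[0.15,0,0],[0,0,0]]
    - [[0.15,0,0],[0,0,0]]
    - [[0.15,0,0],[0,0,0]]
    - [[0.2,0,0],[0,0,0]]

```text
time_s: 4.0
ee_pos: [0.5981, -0.1326, 0.0406]
ee_rot: [3.141, 0.0, 1.893]
force: [0.5, 0.0, -0.5]
gripper_width: 0.0122
```

```bash
python3 - <<'E'
s=open('fit.py').read()
s=s.replace("def fitreel(deps,c0,yaw0,zc=.034):","def fitreel(deps,c0,yaw0,zc=.034,xmin=-9):").replace("&(X[:,2]>.02+zc","&(loc(X.T[:2].T)[:,0]>xmin)&(X[:,2]>.02+zc").replace("np.asarray(x)[:2]-P[:2]","np.asarray(x)[...,:2]-P[:2]") 
open('fit.py','w').write(s)
t=open('st.py').read().replace("P[2],zc).items","P[2],zc,loc(get_obs()['ee_pos'])[0]+.013).items");open('st.py','w').write(t)
E
sed -i 's/loc(v\[0\])/loc(v[0][:2])/' st.py
python3 -c "
from st import *
look(-.08,'side3.png')
"
```

```text
t 4.0 local mm [-117.9   -1.8] z 40.6 tool x yaw rel deg -0.26 tilt [ 0.01 -0.  ] F [ 0.5  0.  -0.5] w 12.2
side reel [-76.7  -0.8] yaw 0.6 dz -0.2 445 [-0.0286  0.0276]
```

View pics/side3.png

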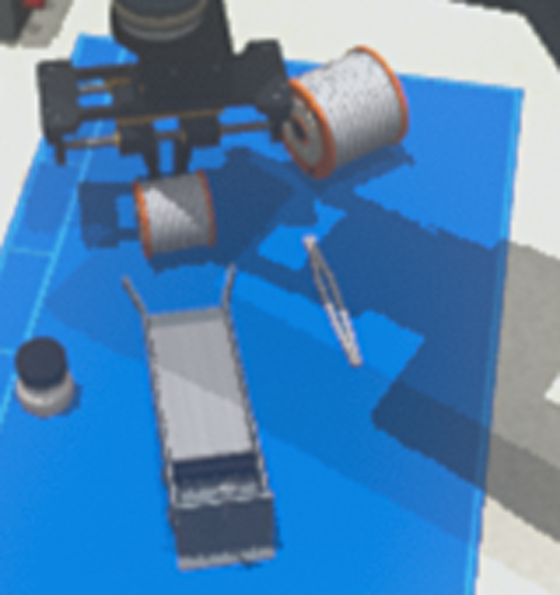

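>>> servo_tool:
  plan:
    - [[0.2,0,0],[0,0,0]]
    - [[0.2,0,0],[0,0,0]]
    - [[0.2,0,0],[0,0,0]]
    - [[0.2,0,0],[0,0,0]]
    - [[0.2,0,0],[0,0,0]]

```text
time_s: 4.68
ee_pos: [0.5949, -0.1231, 0.0406]
ee_rot: [-3.142, -0.0, 1.893]
force: [-0.5, -0.6, 0.1]
gripper_width: 0.0122
```

```bash
python3 -c "
from st import *
look(-.067,'side4.png')
"
```

```text
t 4.675 local mm [-107.8   -1.8] z 40.6 tool x yaw rel deg -0.26 tilt [-0.  0.] F [-0.5 -0.6  0.1] w 12.2
side reel [-66.7  -0.9] yaw 4.5 dz -0.4 449 [-0.027  0.027]
```

View pics/side4.png

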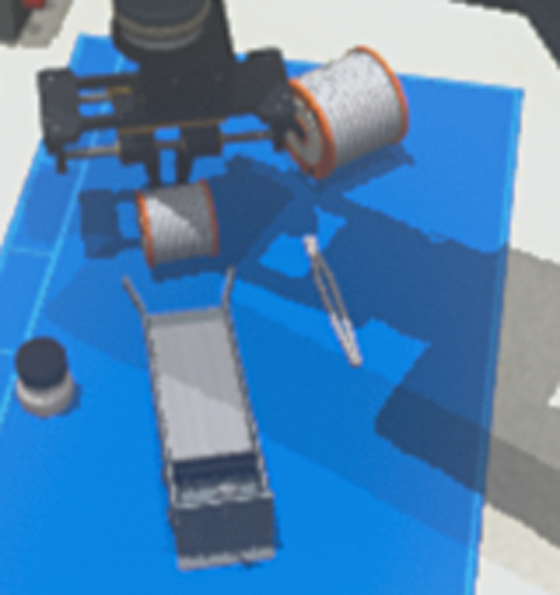

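>>> servo_tool:
  plan:
    - [[0.2,-0.05,0],[0,0,0]]
    - [[0.2,-0.05,0],[0,0,0]]
    - [[0.2,-0.05,0],[0,0,0]]
    - [[0.2,-0.05,0],[0,0,0]]
    - [[0.2,-0.05,0],[0,0,0]]

```text
time_s: 5.35
ee_pos: [0.5894, -0.1144, 0.0406]
ee_rot: [3.142, 0.0, 1.893]
force: [-0.5, 0.2, 0.5]
gripper_width: 0.0122
```

```bash
python3 -c "
from st import *
look(-.057,'side5.png')
"
```

```text
t 5.35 local mm [-97.8   0.7] z 40.6 tool x yaw rel deg -0.26 tilt [ 0. -0.] F [-0.5  0.2  0.5] w 12.2
side reel [-56.2   0.6] yaw 4.4 dz -0.3 462 [-0.0277  0.0264]
```

View pics/side5.png

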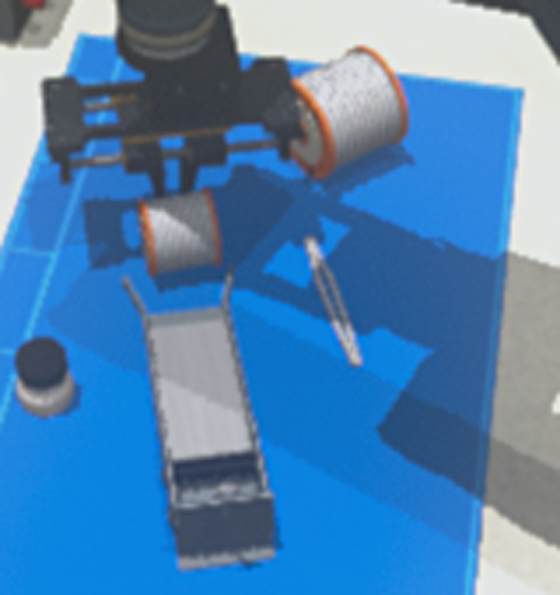

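The reel rolls along its own heading, about 4° off, so the flare will have to square it up. I'll keep the +y finger doing the pushing and watch it enter.

>>> servo_tool:
  plan:
    - [[0.2,-0.02,0],[0,0,0]]
    - [[0.2,-0.02,0],[0,0,0]]
    - [[0.2,-0.02,0],[0,0,0]]
    - [[0.2,-0.02,0],[0,0,0]]
    - [[0.2,-0.02,0],[0,0,0]]

```text
time_s: 6.02
ee_pos: [0.5853, -0.1052, 0.0406]
ee_rot: [-3.142, -0.0, 1.893]
force: [0.5, -0.7, -0.3]
gripper_width: 0.0118
```

>>> servo_tool:
  plan:
    - [[0.2,-0.02,0],[0,0,0]]
    - [[0.2,-0.02,0],[0,0,0]]
    - [[0.2,-0.02,0],[0,0,0]]
    - [[0.2,-0.02,0],[0,0,0]]
    - [[0.2,-0.02,0],[0,0,0]]

```text
time_s: 6.65
ee_pos: [0.5811, -0.0961, 0.0405]
ee_rot: [3.142, -0.0, 1.893]
force: [0.5, -0.4, 0.3]
gripper_width: 0.0123
```

```bash
python3 -c "
from st import *
look(-.036,'side6.png')
"
```

```text
t 6.65 local mm [-77.8   2.6] z 40.5 tool x yaw rel deg -0.26 tilt [0. 0.] F [ 0.5 -0.4  0.3] w 12.3
side reel [-36.5   2.5] yaw 3.9 dz -0.5 462 [-0.028   0.0268]
```

View pics/side6.png

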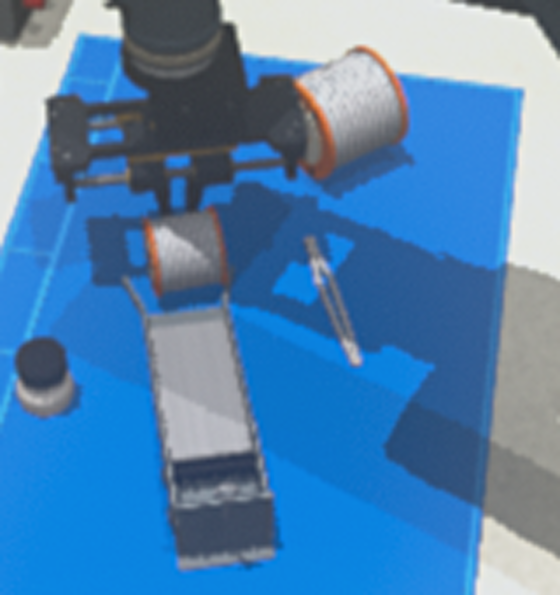

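>>> servo_tool:
  plan:
    - [[0.2,0,0],[0,0,0]]
    - [[0.2,0,0],[0,0,0]]
    - [[0.2,0,0],[0,0,0]]
    - [[0.2,0,0],[0,0,0]]
    - [[0.2,0,0],[0,0,0]]

```text
time_s: 7.32
ee_pos: [0.5783, -0.0868, 0.0407]
ee_rot: [3.141, 0.001, 1.893]
force: [0.8, -0.9, 1.1]
gripper_width: 0.0119
```

>>> servo_tool:
  plan:
    - [[0.2,0,0],[0,0,0]]
    - [[0.2,0,0],[0,0,0]]
    - [[0.2,0,0],[0,0,0]]
    - [[0.2,0,0],[0,0,0]]
    - [[0.2,0,0],[0,0,0]]

```text
time_s: 7.95
ee_pos: [0.5744, -0.0767, 0.0403]
ee_rot: [-3.141, -0.001, 1.893]
force: [0.1, -0.8, -0.1]
gripper_width: 0.012
```

```bash
python3 -c "
from st import *
look(-.016,'side7.png')
"
```

```text
t 7.95 local mm [-57.3   2.8] z 40.3 tool x yaw rel deg -0.26 tilt [-0.06  0.03] F [ 0.1 -0.8 -0.1] w 12.0
side reel [-17.    0.4] yaw -0.9 dz -0.3 448 [-0.0272  0.027 ]
```

View pics/side7.png

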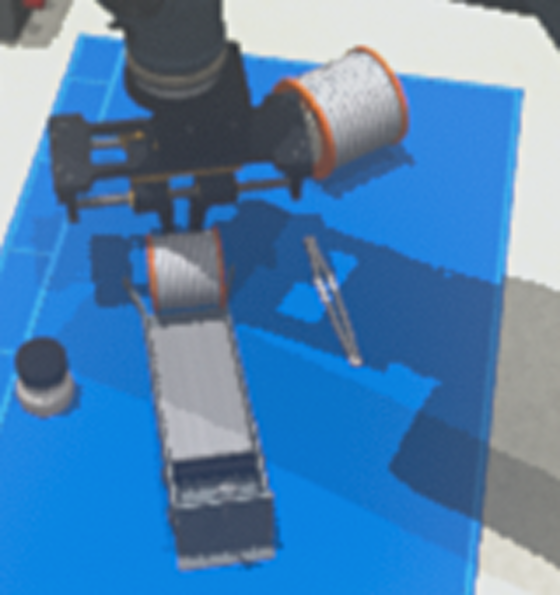

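The flare has squared the reel: yaw is about -1° and y about 0.4 mm. I'll continue up the ramp, re-centring the fingers.

>>> servo_tool:
  plan:
    - [[0.25,0.05,0],[0,0,0]]
    - [[0.25,0.05,0],[0,0,0]]
    - [[0.25,0.05,0],[0,0,0]]
    - [[0.25,0.05,0],[0,0,0]]
    - [[0.25,0,0],[0,0,0]]

```text
time_s: 8.62
ee_pos: [0.5742, -0.0656, 0.0412]
ee_rot: [3.139, 0.003, 1.893]
force: [0.9, -4.7, 2.1]
gripper_width: 0.0124
```

>>> servo_tool:
  plan:
    - [[0.25,0,-0.03],[0,0,0]]
    - [[0.25,0,-0.03],[0,0,0]]
    - [[0.25,0,-0.03],[0,0,0]]
    - [[0.25,0,-0.04],[0,0,0]]
    - [[0.25,0,-0.04],[0,0,0]]

```text
time_s: 9.25
ee_pos: [0.5685, -0.0524, 0.0421]
ee_rot: [-3.141, -0.001, 1.893]
force: [0.0, 0.5, 1.0]
gripper_width: 0.0118
```

```bash
python3 -c "
from st import *
look(.008,'side8.png',.0355)
"
```

```text
t 9.25 local mm [-32.4   0.6] z 42.1 tool x yaw rel deg -0.25 tilt [-0.04  0.02] F [0.  0.5 1. ] w 11.8
side reel [7.6 0.9] yaw -1.9 dz 0.1 473 [-0.028   0.0272]
```

View pics/side8.png

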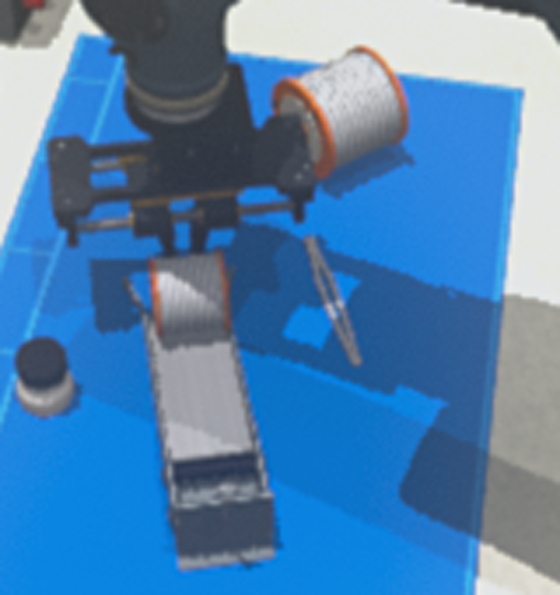

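>>> servo_tool:
  plan:
    - [[0.25,0,-0.03],[0,0,0]]
    - [[0.25,0,-0.03],[0,0,0]]
    - [[0.25,0,-0.03],[0,0,0]]
    - [[0.25,0,-0.04],[0,0,0]]
    - [[0.25,0,-0.04],[0,0,0]]

```text
time_s: 9.93
ee_pos: [0.565, -0.041, 0.0441]
ee_rot: [3.141, 0.0, 1.893]
force: [0.1, -1.5, 1.4]
gripper_width: 0.0122
```

>>> servo_tool:
  plan:
    - [[0.25,0,-0.03],[0,0,0]]
    - [[0.25,0,-0.03],[0,0,0]]
    - [[0.25,0,-0.04],[0,0,0]]
    - [[0.25,0,-0.04],[0,0,0]]
    - [[0.25,0,-0.04],[0,0,0]]

```text
time_s: 10.55
ee_pos: [0.5609, -0.029, 0.0458]
ee_rot: [-3.142, -0.0, 1.893]
force: [0.5, -1.6, 1.4]
gripper_width: 0.0123
```

>>> servo_tool:
  plan:
    - [[0.25,0,-0.03],[0,0,0]]
    - [[0.25,0,-0.03],[0,0,0]]
    - [[0.25,0,-0.04],[0,0,0]]
    - [[0.25,0,-0.04],[0,0,0]]
    - [[0.25,0,-0.04],[0,0,0]]

```text
time_s: 11.18
ee_pos: [0.5569, -0.0171, 0.0476]
ee_rot: [-3.142, -0.0, 1.893]
force: [0.4, -0.5, 0.7]
gripper_width: 0.0118
```

```bash
python3 -c "
from st import *
look(.046,'side9.png',.041)
"
```

```text
t 11.175 local mm [4.7 0.2] z 47.6 tool x yaw rel deg -0.26 tilt [-0.  0.] F [ 0.4 -0.5  0.7] w 11.8
side reel [44.8  0.1] yaw -1.4 dz -0.3 499 [-0.0274  0.0274]
```

View pics/side9.png

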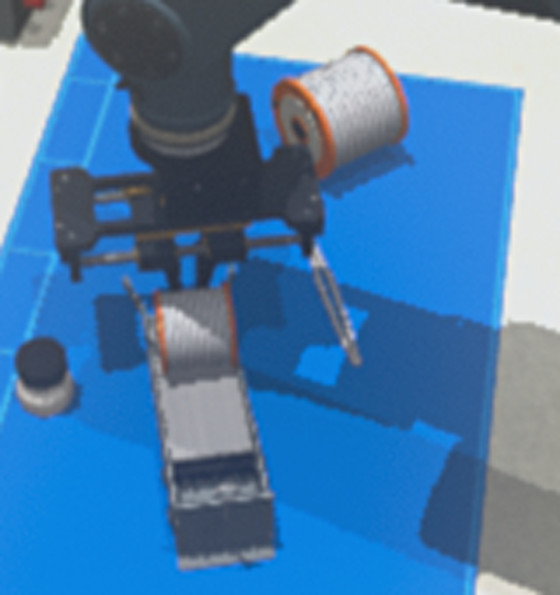

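>>> servo_tool:
  plan:
    - [[0.25,0,-0.03],[0,0,0]]
    - [[0.25,0,-0.03],[0,0,0]]
    - [[0.25,0,-0.04],[0,0,0]]
    - [[0.25,0,-0.04],[0,0,0]]
    - [[0.25,0,-0.04],[0,0,0]]

```text
time_s: 11.85
ee_pos: [0.553, -0.0053, 0.0494]
ee_rot: [-3.142, -0.0, 1.893]
force: [0.7, -2.1, 1.5]
gripper_width: 0.0124
```

>>> servo_tool:
  plan:
    - [[0.25,0,-0.03],[0,0,0]]
    - [[0.25,0,-0.03],[0,0,0]]
    - [[0.25,0,-0.04],[0,0,0]]
    - [[0.25,0,-0.04],[0,0,0]]
    - [[0.25,0,-0.04],[0,0,0]]

```text
time_s: 12.48
ee_pos: [0.549, 0.0066, 0.0512]
ee_rot: [-3.142, -0.0, 1.893]
force: [-0.0, -1.8, 0.5]
gripper_width: 0.0125
```

>>> servo_tool:
  plan:
    - [[0.25,0,-0.03],[0,0,0]]
    - [[0.25,0,-0.03],[0,0,0]]
    - [[0.25,0,-0.04],[0,0,0]]
    - [[0.25,0,-0.04],[0,0,0]]
    - [[0.25,0,-0.04],[0,0,0]]

```text
time_s: 13.1
ee_pos: [0.5451, 0.0185, 0.053]
ee_rot: [-3.142, -0.0, 1.893]
force: [0.3, -2.7, 0.4]
gripper_width: 0.0122
```

```bash
python3 -c "
from st import *
look(.083,'side10.png',.046)
"
```

```text
t 13.1 local mm [42.2  0. ] z 53.0 tool x yaw rel deg -0.26 tilt [-0.  0.] F [ 0.3 -2.7  0.4] w 12.2
side reel [82.5 -0.1] yaw -0.0 dz -0.0 521 [-0.0276  0.0266]
```

View pics/side10.png

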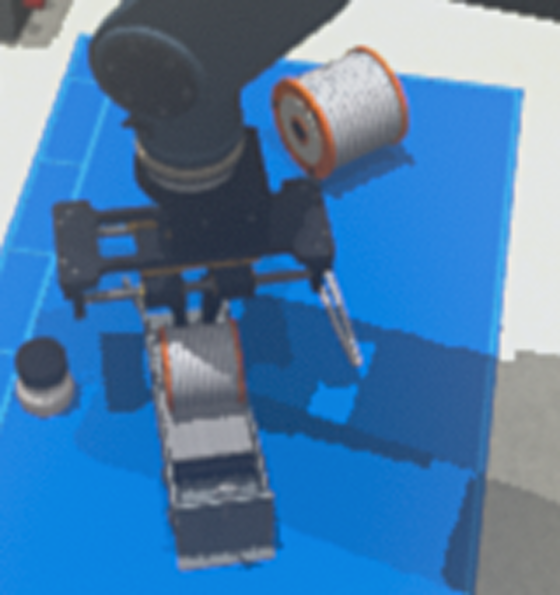

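>>> servo_tool:
  plan:
    - [[0.25,0,-0.03],[0,0,0]]
    - [[0.25,0,-0.03],[0,0,0]]
    - [[0.25,0,-0.04],[0,0,0]]
    - [[0.25,0,-0.04],[0,0,0]]
    - [[0.25,0,-0.04],[0,0,0]]

```text
time_s: 13.78
ee_pos: [0.5411, 0.0303, 0.0548]
ee_rot: [-3.142, 0.0, 1.893]
force: [0.4, -1.8, 0.3]
gripper_width: 0.0119
```

>>> servo_tool:
  plan:
    - [[0.25,0,-0.03],[0,0,0]]
    - [[0.25,0,-0.03],[0,0,0]]
    - [[0.25,0,-0.04],[0,0,0]]
    - [[0.25,0,-0.04],[0,0,0]]
    - [[0.25,0,-0.04],[0,0,0]]

```text
time_s: 14.4
ee_pos: [0.5372, 0.0422, 0.0566]
ee_rot: [-3.142, -0.0, 1.893]
force: [0.4, -2.0, 0.9]
gripper_width: 0.0118
```

>>> servo_tool:
  plan:
    - [[0.25,0,-0.03],[0,0,0]]
    - [[0.25,0,-0.03],[0,0,0]]
    - [[0.25,0,-0.04],[0,0,0]]
    - [[0.25,0,-0.04],[0,0,0]]
    - [[0.25,0,-0.04],[0,0,0]]

```text
time_s: 15.02
ee_pos: [0.5332, 0.054, 0.0584]
ee_rot: [-3.142, -0.0, 1.893]
force: [0.7, -1.4, 0.2]
gripper_width: 0.0124
```

>>> servo_tool:
  plan:
    - [[0.25,0,-0.03],[0,0,0]]
    - [[0.25,0,-0.03],[0,0,0]]
    - [[0.25,0,-0.04],[0,0,0]]
    - [[0.25,0,-0.04],[0,0,0]]
    - [[0.25,0,-0.04],[0,0,0]]

```text
time_s: 15.65
ee_pos: [0.5292, 0.0659, 0.0602]
ee_rot: [-3.141, -0.0, 1.893]
force: [1.0, -1.8, 1.9]
gripper_width: 0.0122
```

```bash
python3 -c "
from st import *
look(.132,'side11.png',.053)
"
```

```text
t 15.65 local mm [92.2 -0.1] z 60.2 tool x yaw rel deg -0.25 tilt [-0.01 -0.  ] F [ 1.  -1.8  1.9] w 12.2
side reel [132.1  -0.3] yaw -0.1 dz -0.1 577 [-0.0324  0.0296]
```

View pics/side11.png

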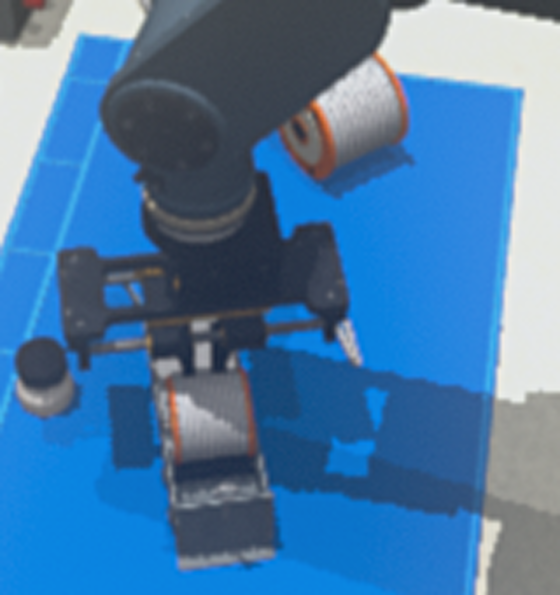

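>>> servo_tool:
  plan:
    - [[0.2,0,-0.03],[0,0,0]]
    - [[0.2,0,-0.03],[0,0,0]]
    - [[0.2,0,-0.03],[0,0,0]]
    - [[0.2,0,-0.03],[0,0,0]]
    - [[0.2,0,-0.03],[0,0,0]]

```text
time_s: 16.32
ee_pos: [0.5259, 0.0755, 0.0616]
ee_rot: [-3.141, -0.0, 1.892]
force: [0.1, -0.8, 0.8]
gripper_width: 0.012
```

>>> servo_tool:
  plan:
    - [[0.15,0,-0.02],[0,0,0]]
    - [[0.15,0,-0.02],[0,0,0]]
    - [[0.15,0,-0.02],[0,0,0]]
    - [[0.15,0,0],[0,0,0]]
    - [[0.1,0,0],[0,0,0]]

```text
time_s: 16.95
ee_pos: [0.5237, 0.0821, 0.0622]
ee_rot: [-3.141, -0.0, 1.893]
force: [0.4, -1.0, 0.6]
gripper_width: 0.0121
```

>>> servo_tool:
  plan:
    - [[0.1,0,0],[0,0,0]]
    - [[0.1,0,0],[0,0,0]]
    - [[0.1,0,0],[0,0,0]]
    - [[0.1,0,0],[0,0,0]]
    - [[0.1,0,0],[0,0,0]]

```text
time_s: 17.58
ee_pos: [0.5221, 0.0867, 0.0622]
ee_rot: [-3.141, -0.0, 1.893]
force: [-0.3, -0.1, 0.5]
gripper_width: 0.0122
```

```bash
python3 -c "
from st import *
look(.153,'side12.png',.056)
"
```

```text
t 17.575 local mm [114.3  -0.1] z 62.2 tool x yaw rel deg -0.26 tilt [-0.03  0.01] F [-0.3 -0.1  0.5] w 12.2
side reel [154.9  -0.8] yaw 0.1 dz -0.7 600 [-0.0315  0.0313]
```

View pics/side12.png

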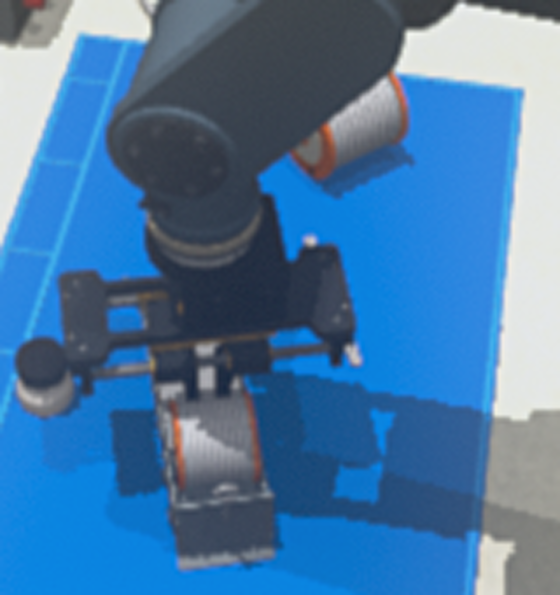

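>>> servo_tool:
  plan:
    - [[0.1,0,0],[0,0,0]]
    - [[0.1,0,0],[0,0,0]]
    - [[0.1,0,0],[0,0,0]]
    - [[0.1,0,0],[0,0,0]]
    - [[0.1,0,0],[0,0,0]]

```text
time_s: 18.25
ee_pos: [0.5208, 0.0914, 0.0623]
ee_rot: [3.142, 0.0, 1.893]
force: [0.1, -0.1, -0.1]
gripper_width: 0.0124
```

```bash
python3 -c "
from st import *
look(.162,'side13.png',.055)
"
```

```text
t 18.25 local mm [119.1  -0.3] z 62.3 tool x yaw rel deg -0.26 tilt [0. 0.] F [ 0.1 -0.1 -0.1] w 12.4
side reel [168.9  -0.8] yaw -0.0 dz -3.0 569 [-0.0324  0.0311]
```

View pics/side13.png

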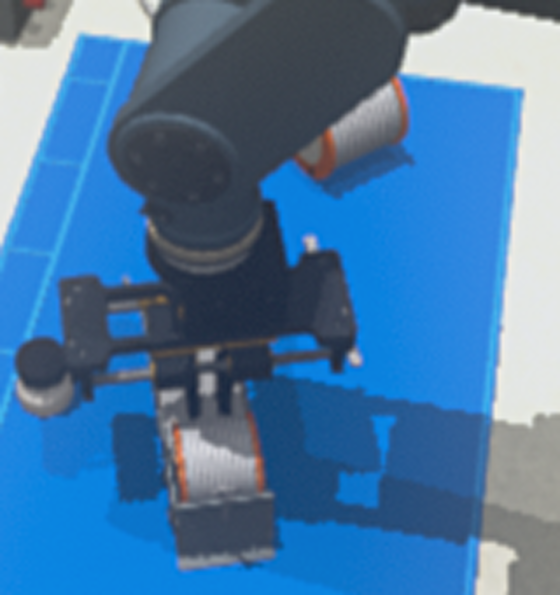

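The reel has dropped: x is about 169–172 mm and the centre is at z = 52 mm world, which is the seat height. I'll hold the fingers behind it while it settles.

>>> servo_tool:
  plan:
    - [[0,0,0],[0,0,0]]
    - [[0,0,0],[0,0,0]]
    - [[0,0,0],[0,0,0]]
    - [[0,0,0],[0,0,0]]
    - [[0,0,0],[0,0,0]]

```text
time_s: 18.92
ee_pos: [0.5208, 0.0913, 0.0622]
ee_rot: [-3.142, -0.0, 1.893]
force: [-1.3, 0.3, -0.8]
gripper_width: 0.0122
```

```bash
python3 -c "
from st import *
look(.170,'side14.png',.052)
look(.170,'side15.png',.052)
"
```

```text
t 18.925 local mm [119.   -0.3] z 62.2 tool x yaw rel deg -0.26 tilt [-0.  0.] F [-1.3  0.3 -0.8] w 12.2
side reel [170.6  -0.6] yaw 0.0 dz -0.5 651 [-0.0328  0.0315]
t 18.975 local mm [119.   -0.3] z 62.2 tool x yaw rel deg -0.26 tilt [-0.  0.] F [-0.1 -0.8  0.4] w 12.3
side reel [170.8  -0.5] yaw 0.0 dz -0.3 655 [-0.033   0.0313]
```

Settled. I'll back away first, then go straight up.

>>> servo_tool:
  plan:
    - [[-0.5,0,0],[0,0,0]]
    - [[-1,0,-0.5],[0,0,0]]
    - [[-1,0,-1.5],[0,0,0]]
    - [[-1,0,-2.5],[0,0,0]]
    - [[-1,0,-3],[0,0,0]]

```text
time_s: 19.65
ee_pos: [0.5352, 0.0476, 0.1387]
ee_rot: [3.142, 0.0, 1.892]
force: [0.5, -0.7, 0.6]
gripper_width: 0.0123
```

>>> servo_tool:
  plan:
    - [[-2,0,-3],[0,0,0]]
    - [[-3,0,-3],[0,0,0]]
    - [[-3,0,-2],[0,0,0]]
    - [[-3,0,-1],[0,0,0]]
    - [[-2,0,0],[0,0,0]]

```text
time_s: 20.27
ee_pos: [0.5772, -0.0769, 0.2293]
ee_rot: [3.138, 0.002, 1.891]
force: [-0.4, 0.2, -0.6]
gripper_width: 0.0121
```

>>> servo_tool:
  plan:
    - [[0,0,0],[0,0,0]]
    - [[0,0,0],[0,0,0]]
    - [[0,0,0],[0,0,0]]
    - [[0,0,0],[0,0,0]]
    - [[0,0,0],[0,0,0]]

```text
time_s: 20.9
ee_pos: [0.576, -0.0741, 0.2272]
ee_rot: [-3.141, -0.0, 1.893]
force: [1.4, 0.6, -0.1]
gripper_width: 0.0119
```

```bash
python3 -c "
from st import *
look(.170,'side16.png',.052)
p,d=shot('top',(140,90,460,290),2.5,'top16.png')
for n,v in fitreel({'top':d},wor([.170,0]),P[2],.052,.14).items(): print(n,'reel',(loc(v[0][:2])*1000).round(1),v[0][3],v[1])
"
```

```text
t 20.9 local mm [-55.4   0.4] z 227.2 tool x yaw rel deg -0.22 tilt [-0.02  0.01] F [ 1.4  0.6 -0.1] w 11.9
side reel [170.9  -0.6] yaw 0.0 dz -0.5 654 [-0.0329  0.0314]
top reel [173.9  -1.5] -5.941125417843299e-05 472
```

View pics/side16.png

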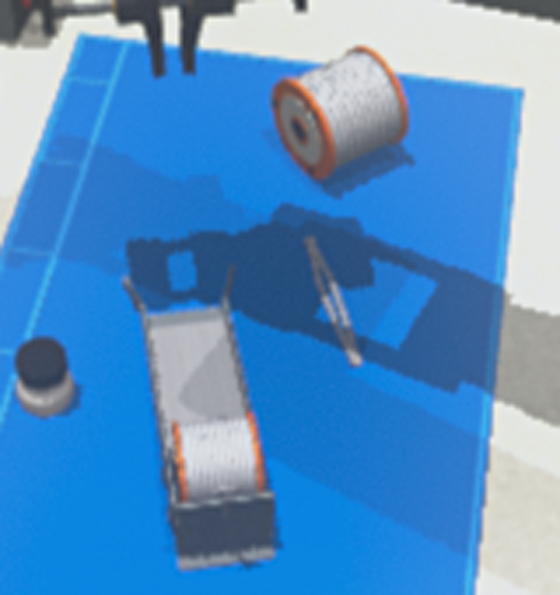

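View pics/top16.png

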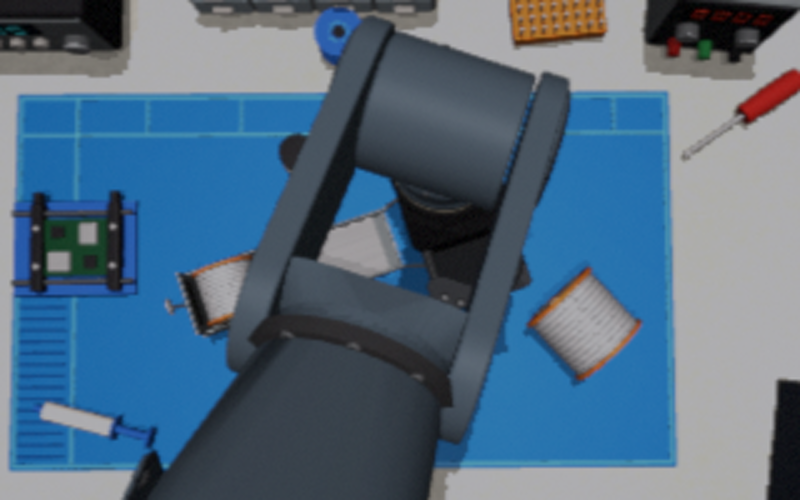

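The side view shows the reel seated between the cheeks at crop (217,455), with the gripper well clear. The big reel, tweezers and jar are in the same pixels as at the start. I'll hand it in.

```bash
python3 -c "
from rig import *
print(close_job())"
```

```text
the job is handed in; nothing more can be done
None
```

The 62 mm reel is on the dispenser, lying still on both rollers, and the job was handed in at about 21 s of the 45 s allowed.

**How it went:** I pushed the reel from behind with the two nearly closed fingertips at about 8–20 mm/s, and never gripped or lifted it. It started about 5° off square and rolled along its own heading until the flared curbs straightened it at the ramp mouth. The highest force I read at the end of a move was about 5 N, at the ramp's edge. At the crest it rolled the last few millimetres into the rollers by itself, as expected. I held the fingers still behind it while it settled, then backed off and went up.

**Last checks:**

| | x in the dispenser's frame | height of centre above the mat |
|---|---|---|
| Seat | 172 mm | 49 mm |
| Side camera | 171 mm | 48.5 mm |
| Top camera | 174 mm | 49 mm |

- **Camera agreement:** the two disagree by about 3 mm in x, which is about what the calibration and noise allow. The arm partly hid the reel from the top camera.
- **Stillness:** the side-camera position changed by no more than 0.3 mm over the last 2 s.
- **Other objects:** the big reel, tweezers and flux jar look unmoved in the side view. I did not measure the rest, but the arm's path stayed well clear of them.

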